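# Clear the vial shaker and seat the vial tray on its pins

### The arm

A 6-joint arm with a two-finger parallel gripper is mounted at the origin on the work surface. World frame = base frame: x ahead of the robot, y to its left, z up, the work surface at z = 0. Lengths are in m, angles in rad, forces in N, time in s.
With the tool pointing down it reaches from about 0.425 to 0.95 m from the base axis. Payload 3.5 kg.
Tool frame: the origin (TCP) lies on the centre line of the jaws, within the pads' length; the fingertips stand 19 mm ahead of it and the grasp point (between the pads) is the TCP; z points along the fingers, y is the line along which they close (so a half turn about z gives the same grasp; the last joint's range is limited). The gripper opens to 85 mm and grips with 20 to 120 N. Pads are 22 mm wide; open, the fingers measure 114 mm over their backs; the gripper's body (76 mm by 85 mm) begins 54 mm behind the grasp point. The pads swing forward as they close: fully open they stand 13 mm farther back than shut.
Start: joints at [0.961, 0.286, 1.577, -0, 1.279, -0.15], TCP at [0.3, 0.605, 0.25] pointing down, gripper open.
Joint ranges: [-2.77, 2.77], [-0.9, 2.22], [0.21, 2.48], [-1.53, 4.67], [0.24, 2.81], [-2.84, 2.84]. Speed limits (rad/s): [2.79, 2.79, 3.14, 3.14, 3.14, 3.14].

### API

Orientations are given as a unit quaternion [x, y, z, w].
In Python, from plant import ctrl, imaging gives the robot as it stands. The module is installed in compiled form; this text tells all that it offers.
- The arm moves only by the shell command python3 -m handwheel 'ROWS' [OPENING] [FORCE]. ROWS is JSON, one flat list of numbers, 6 for each row, row after row: the shift along the world's x, y, z in units of 150 mm (1.0 is 150 mm), then the turn, a rotation vector about the world's x, y, z in units of 90 degrees (1.0 is 90 degrees). In form: [tx, ty, tz, rx, ry, rz, tx, ty, tz, rx, ry, rz, ...]. A call has 1 to 5 rows; each row shifts and turns the commanded pose from where the row before left it; what a row does not reach is not made up. A row lasts 1/12 s, in which the tool goes at most 41.7 mm and 7.16 degrees, less where a joint would pass 70% of its speed; a pose out of reach is approached as far as the arm can. A call with a number of a shift or a turn outside -1 to 1 is refused whole. A call with a gripper value outside its range is refused whole. OPENING is the opening, from 0 (shut) to 1 (fully open), set as the call begins (- or left out, the last holds). The fingers move at their own pace and stop on an object; FORCE is the grip in N (left out, the last holds). Time passes only in rows, so rows that do not move let the fingers close. It gives the time, the measured TCP pose, the force, the opening and the grip force at its end, in the units of the state.
- ctrl.get_state(): the state, without advancing time (a new reading comes with each control period).
- imaging.read_camera(name): name is "scene" or "top"; returns (picture, depth): 420x560x3 uint8, blue, green, red; 420x560 float32, m along the optical axis (not along the pixel's ray), 0 where there is no reading.
- imaging.get_calibration(name): a dict with "fovy" (degrees; the focal length in pixels is half the picture's height over the tangent of half this angle, whatever the lens; pixels are square), "cx", "cy" (the principal point, pixels), "distortion" ([k1, k2, p1, p2, k3] as OpenCV has them; the pictures are not rectified), "R" (3x3) and "t" (3): a world point X has camera coordinates R X + t. Camera axes: x right, y down, z forward; pixel columns grow to the right and rows downward; lengths in m; the calibration is good to about 2 mm. A picture is of the moment at which its call begins. get_calibration takes no time and is no camera call.
- ctrl.sign_off(): hands the job in; it is judged then, once.
The state is a dict: "time": time; "qpos": joint angles; "dq": joint speeds; "joint_efforts": joint torques, N m; "eef_pos": TCP position; "tcp_rot": TCP orientation; "contact_force": force on the tool from outside, world axes, zero at the start; "wrist_torque": the same for the moment, N m; "opening": opening from 0.0 (shut) to 1.0 (fully open); "finger_force": force on a finger pad.
Only numpy, scipy, OpenCV 4.12 (cv2) and the standard library are available. Lean on these libraries where they do the work, as an engineer would, in place of code of your own. Each camera call takes 0.05 s, during which the arm holds its last target. There are 200 camera calls.

### The job

Someone left the blue-capped bottle standing on the vial shaker's platform. Clear it away by standing it upright in the grey spill tray, then lift the vial tray, which has a carrying handle, keep it level, and lower it over the shaker's two locating pins until its base plate rests flush on the platform. Do not drop or tip the bottle or the tray, and leave the jar, the beaker and the test-tube rack where they are.

Things in the scene. Friction and masses are not known exactly. Their poses are not given: they have to be found in the camera images.
- shaker: Bench-top orbital vial shaker, switched off, fixed: off-white housing 300 mm (x) by 210 mm (y), sloping control panel on its -x end. On top a rigid, unmoving aluminium platform 220 (x) by 130 mm (y), upper face 105 mm above the bench, with two upright locating pins. Origin: centre of the underside, on the bench.
- shaker_seat (a point): Centre of the platform's upper face (30 mm towards +x from the shaker's origin, 105 mm up); axes as the shaker's. The pins stand on its x axis at x = +84 and -84 mm. The seated vial tray has its origin at this point and its x axis along this x axis, either way round.
- pin_a (a point): Foot of one locating pin, on the platform's face at x = +84 mm of shaker_seat. Both pins are upright steel, 10 mm in diameter and 22 mm high: straight for the lower 11 mm, above that tapered to a bullet nose about 4 mm across.
- pin_b (a point): Foot of the other, equal locating pin, at x = -84 mm of shaker_seat.
- vial_tray: Vial tray, 0.45 to 0.7 kg, balanced under its black handle, at first loose on the bench. Blue base plate 200 (x) by 112 mm (y), 8 mm thick, with two round 12 mm through holes on its x axis at x = +84 and -84 mm; on it a white rack 138 by 104 mm with 28 capped vials fixed in it, tops 42 mm above the underside. Origin: centre of the plate's underside. Same either way round.
- tray_grip (a point): Centre of the tray's carrying handle, 78 mm above the tray's origin, axes as the tray's: a straight bar 110 mm long along x, 14 mm wide (y), 16 mm high (underside at 70 mm, top at 86 mm above the tray's origin), on two 12 mm square posts at x = +48 and -48 mm.
- bottle: Amber glass reagent bottle, closed, 0.17 to 0.29 kg, at first standing on the shaker's platform between the pins: diameter 56 mm up to 60 mm height, then a shoulder narrowing to a neck of 36 mm diameter, and a blue screw cap 50 mm in diameter from 79 to 105 mm height (the top). Origin: centre of the underside; z up.
- spill_tray: Grey shallow plastic spill tray, fixed on the bench: 240 mm (x) by 160 mm (y) outside, rim 22 mm high, walls and floor 4 mm thick. Origin: centre of the underside, so its inner floor is at z = 4 mm. The jar stands in its -x end; the +x half is free for the bottle.
- jar: White jar with a red lid, diameter 56 mm, 60 mm high, standing in the spill tray; a bystander. Origin: centre of the underside.
- beaker: Empty glass beaker, rim diameter 72 mm, 90 mm high, on the bench near the far end of the shaker; a bystander. Origin: centre of the underside.
- tube_rack: White test-tube rack, 70 mm (x) by 150 mm (y), with glass tubes up to 101 mm high, on the bench near the far end of the shaker; a bystander. Origin: centre of the underside.
Things that resemble listed ones, but are neither listed nor needed, are in the scene too. There is more than one size of the bottle; the job needs the larger.

How it is judged:
By the outcome, as a careful person would: the job done as asked, in the order asked, and still so for the second after the job is handed in, with the robot touching nothing.
It also fails if it takes over 64 s, if anything falls off the work surface, if the arm or the gripper's body presses on something with over 40 N, if the wrist force passes 120 N, or if a joint passes its speed limit or range.

## Working session

There is one attempt and no reset: what is moved stays moved. The work goes in short steps, Python scripts to look and compute and a shell command to move; the robot and the scene stay as the last step left them, time stands still between calls to the robot, and variables do not carry over. Pictures are saved under pics/ and viewed, at most 10 in all, crops included, and the job is handed in when it is done.

```bash
mkdir -p pics; ls
cat > h.py <<'E'
import numpy as np, cv2
from plant import ctrl, imaging
def cal(n):
    c=imaging.get_calibration(n); f=210/np.tan(np.radians(c["fovy"])/2)
    K=np.array([[f,0,c["cx"]],[0,f,c["cy"]],[0,0,1]]); return K,np.array(c["distortion"],float),np.array(c["R"]),np.array(c["t"])
def rays(n,uv):
    K,D,R,t=cal(n); p=cv2.undistortPoints(np.array(uv,float).reshape(-1,1,2),K,D).reshape(-1,2)
    d=np.c_[p,np.ones(len(p))]@R; return -R.T@t,d
def plane(n,uv,z):
    o,d=rays(n,uv); return o+d*((z-o[2])/d[:,2])[:,None]
def tri(u1,u2):
    o1,d1=rays("scene",[u1]);o2,d2=rays("top",[u2]);d1=d1[0];d2=d2[0]
    s=np.linalg.lstsq(np.c_[d1,-d2],o2-o1,rcond=None)[0]
    a=o1+s[0]*d1;b=o2+s[1]*d2; return (a+b)/2,np.linalg.norm(a-b)
def cloud(n,dep):
    v,u=np.mgrid[0:420,0:560]; K,D,R,t=cal(n)
    p=cv2.undistortPoints(np.c_[u.ravel(),v.ravel()].astype(float).reshape(-1,1,2),K,D).reshape(-1,2)
    c=np.c_[p,np.ones(len(p))]*dep.reshape(-1,1); return ((c-t)@R).reshape(420,560,3)
E
python3 - <<'E'
from h import *
for n in("scene","top"):
    i,d=imaging.read_camera(n); cv2.imwrite(f"pics/{n}0.png",i); np.save(f"{n}0.npy",d)
    K,D,R,t=cal(n); print(n,-R.T@t,R[2],K[0,0],D)
print(ctrl.get_state())
E
```

```text
pics
scene [1.42160863 0.67300936 0.96232788] [-0.62323483 -0.46750757 -0.6269091 ] 477.53549742540196 [0.04967795 0.         0.         0.         0.        ]
top [3.96160459e-01 1.48997109e-03 1.57503947e+00] [ 0.10870098  0.02309144 -0.99380626] 540.1153929665916 [-0.04742459  0.          0.          0.          0.        ]
{'time': 0.1, 'qpos': array([ 9.60993421e-01,  2.87112988e-01,  1.57801998e+00,  4.66224222e-05,
        1.27860206e+00, -1.50009409e-01]), 'dq': array([ 1.32619331e-05, -5.69113847e-04, -2.02602786e-03, -2.37265083e-05,
        5.46434008e-05,  1.24976198e-04]), 'joint_efforts': array([ 1.91919804e-03, -4.07296193e+01, -2.93699813e+01, -1.91319771e-05,
        3.41080333e-03, -2.10016111e-05]), 'eef_pos': array([0.29919277, 0.60445828, 0.24906726]), 'tcp_rot': array([ 2.27883420e-01,  9.73687834e-01, -9.86533763e-04, -4.17956028e-04]), 'contact_force': array([ 0.12884379, -0.03059191,  0.13389934]), 'wrist_torque': array([-0.03004893,  0.02217464, -0.03205693]), 'finger_force': 0.0, 'opening': 1.0027131899489314}
```

View pics/scene0.png

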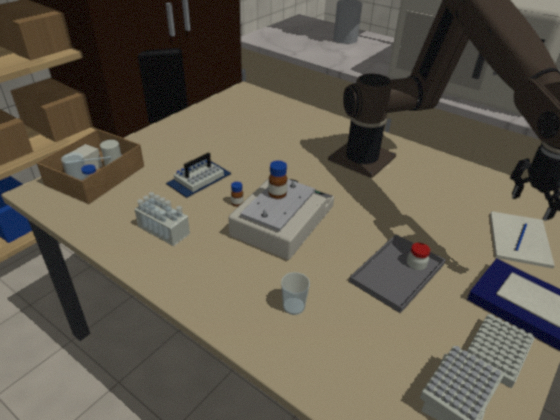

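View pics/top0.png

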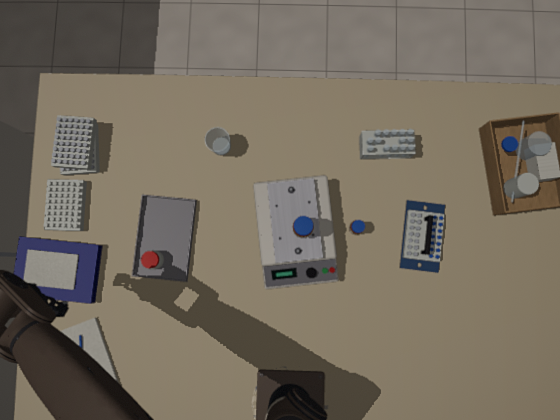

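Scene view: the candidates with blue caps are the bottle on the shaker platform (scene 278,178; top 303,226), a smaller one on the bench (scene 237,192; top 358,227) and one in the wooden box (top 510,144). The one on the platform fits, because it stands between the pins and is the larger. The vial tray is at top (423,237) and scene (199,174). The spill tray is at top (165,238), with the red-lidded jar at (150,260). I'll confirm in an enlarged crop.

Run:
```python
from h import *
T=cv2.imread("pics/top0.png");S=cv2.imread("pics/scene0.png")
a=cv2.resize(T[165:300,245:455],(800,514),interpolation=cv2.INTER_CUBIC)[:300] if 0 else cv2.resize(T[170:295,250:450],(480,300),interpolation=cv2.INTER_CUBIC)
b=cv2.resize(S[140:260,160:340],(450,300),interpolation=cv2.INTER_CUBIC)
o=np.zeros((600,480,3),np.uint8);o[:300]=a;o[300:,:450]=b;cv2.imwrite("pics/crop1.png",o)
pc={n:cloud(n,np.load(n+"0.npy")) for n in("top","scene")}
for n,I in(("top",T),("scene",S)):
    hsv=cv2.cvtColor(I,cv2.COLOR_BGR2HSV)
    for nm,m in(("blue",cv2.inRange(hsv,(100,110,40),(125,255,255))),("red",cv2.inRange(hsv,(0,150,90),(8,255,255))|cv2.inRange(hsv,(172,150,90),(180,255,255))),("black",cv2.inRange(hsv,(0,0,0),(180,255,45)))):
        k,l,s,c=cv2.connectedComponentsWithStats(m)
        for i in range(1,k):
            if s[i,4]>40:
                p=pc[n][l==i];p=p[p[:,2]>-.05]
                print(n,nm,s[i],c[i].round(1),np.median(p,0).round(3) if len(p) else '',p[:,2].max().round(3) if len(p) else '')
```

```text
top blue [502 137  16  15 195] [509.4 143.9] [ 0.75 -0.6   0.08] 1.575
top blue [406 201  39  13 279] [424.7 206.5] [ 0.575 -0.376  0.006] 0.015
top blue [294 216  19  20 294] [303.  225.2] [ 0.496 -0.021  0.209] 1.575
top blue [352 220  13  13 131] [357.8 226.1] [ 0.507 -0.176  0.075] 0.086
top blue [  15  237   84   66 1915] [ 66.1 266.2] [0.381 0.626 0.034] 1.575
top blue [400 258  39  14 323] [419.3 264.8] [ 0.405 -0.364  0.007] 0.015
top red [142 252  16  16 209] [149.5 259.1] [0.399 0.405 0.063] 1.575
top black [421 216  12  38 214] [428.1 234.5] [ 0.488 -0.368  0.084] 1.575
top black [ 92 245  11  58 223] [ 96.6 272.9] [0.357 0.57  0.018] 1.575
top black [271 268  26  12 152] [283.5 273.2] [0.373 0.029 0.069] 0.082
top black [306 268  11  10  92] [311.1 272.4] [ 0.376 -0.048  0.076] 0.089
top black [   0  270  153  150 3931] [ 67.  344.3] [0.234 0.446 0.548] 1.575
top black [  0 282  27  28  50] [ 12.8 295.3] [0.32  0.548 0.53 ] 1.575
top black [  0 298  22  39 408] [  7.6 313.3] [0.282 0.579 0.492] 1.575
top black [ 259  370   68   50 2625] [296.8 395.1] [ 0.062 -0.016  0.123
[... 540 characters left out ...]
ne red [412 243  18  15 185] [420.9 249. ] [0.4   0.409 0.065] 0.962
scene black [   29     0   213   137 19211] [147.3  57. ] [ 0.094 -1.127  0.152] 0.962
scene black [  343     0   217   149 10618] [456.3  72.8] [0.063 0.198 0.461] 0.962
scene black [544  82  16  20 173] [554.   89.2] [0.251 0.547 0.52 ] 0.54
scene black [ 329  122   55   55 1642] [359.5 148.2] [0.053 0.017 0.064] 0.962
scene black [ 511  144   49   75 1700] [540.4 176.8] [0.32  0.598 0.338] 0.962
scene black [185 154  26  23 159] [196.8 162.7] [ 0.495 -0.366  0.079] 0.089
scene black [  29  221   61  119 1991] [ 61.7 282.1] [1.422 0.673 0.962] 0.962
scene black [468 292  92  58 829] [514.8 320.6] [0.444 0.682 0.02 ] 0.962
```

View pics/crop1.png

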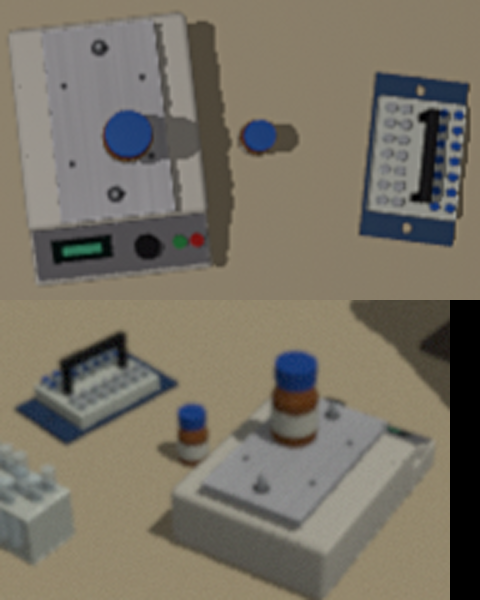

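The crop confirms it: the big blue-capped bottle stands on the platform between the pins (top pins ≈(291,190) and (298,251)), and the small one stands on the bench. The tray's holes are at ≈(425,207) and (420,265). Next are the precise measurements.

Run:
```python
from h import *
T=cv2.imread("pics/top0.png");S=cv2.imread("pics/scene0.png")
def blob(I,u,v,r,sign):
    g=cv2.cvtColor(I,cv2.COLOR_BGR2GRAY).astype(float); u0,v0=int(round(u)),int(round(v))
    p=g[v0-r:v0+r+1,u0-r:u0+r+1]; w=np.clip(sign*(p-np.median(p))-12,0,None)
    y,x=np.mgrid[-r:r+1,-r:r+1]; return (u0+(w*x).sum()/w.sum(), v0+(w*y).sum()/w.sum())
h=[blob(T,425.4,207.5,3,1),blob(T,419.6,265.4,3,1)]
p=[blob(T,291.3,189.6,5,-1),blob(T,298.3,250.8,5,-1)]
H=plane("top",h,.006);P=plane("top",p,.118)
print("holes",h,H,np.linalg.norm(H[0]-H[1]));print("pins",p,P,np.linalg.norm(P[0]-P[1]))
ps=[blob(S,264.8,213,4,1),blob(S,293,183,4,1)];print("pins scene",ps,plane("scene",ps,.12))
for a,b in zip(ps,p): print(tri(a,b))
print("cap tri",tri((277.9,162.5),(303,225.2)))
# edges of cap in scene: bottom of bottle; cap top plane
def mask(I,lo,hi): return cv2.inRange(cv2.cvtColor(I,cv2.COLOR_BGR2HSV),lo,hi)
m=mask(T,(100,110,40),(125,255,255))
def sub(x0,y0,x1,y1,m=m):
    q=np.zeros_like(m);q[y0:y1,x0:x1]=m[y0:y1,x0:x1];return q
c=np.argwhere(sub(285,205,320,245))[:,::-1].astype(np.float32)
e=cv2.minEnclosingCircle(c);print("cap",e,plane("top",[e[0]],.21), plane("top",[(303.,225.2)],.21))
c=np.argwhere(sub(398,195,450,275)).astype(np.float32)[:,::-1]
w=plane("top",c,.008)[:,:2].astype(np.float32);print("plate",cv2.minAreaRect(w))
b=mask(T,(0,0,0),(180,255,55));c=np.argwhere(sub(415,210,440,262,b))[:,::-1].astype(np.float32)
w=plane("top",c,.085)[:,:2].astype(np.float32);print("handle",len(c),cv2.minAreaRect(w),w.mean(0))
pc=cloud("top",np.load("top0.npy"));z=pc[...,2]
def med(q): q=q.reshape(-1,3);q=q[q[:,2]<.3];return np.median(q,0)
print("cap z",med(pc[222:229,300:307]),"platform",med(pc[205:212,285:300]),"tray floor",med(pc[205:235,155:180]),"bench",med(pc[300:330,400:450]))
print("handle z",med(pc[222:248,427:430]))
# spill tray: grey
mm=((z>.012)&(z<.035)&(pc[...,1]>.25)&(pc[...,1]<.48)&(pc[...,0]>.3)&(pc[...,0]<.7)).astype(np.uint8)
q=pc[mm>0][:,:2].astype(np.float32);print("spill rim",len(q),cv2.minAreaRect(q),np.percentile(q,[2,98],axis=0))
print("jar",plane("top",[(149.5,259.1)],.06))
for n in("top","scene"):
    C=cloud(n,np.load(n+"0.npy")).reshape(-1,3)
    for nm,(x0,x1,y0,y1) in dict(beaker=(.7,.85,.1,.3),rack=(.6,.85,-.4,-.15)).items():
        k=C[(C[:,2]>.03)&(C[:,2]<.2)&(C[:,0]>x0)&(C[:,0]<x1)&(C[:,1]>y0)&(C[:,1]<y1)];print(n,nm,len(k),np.percentile(k,[3,97],axis=0).round(3).tolist() if len(k) else '')
```

```text
holes [(np.float64(424.3762711864407), np.float64(208.20677966101695)), (np.float64(419.0178282009725), np.float64(264.4586709886548))] [[ 0.56946895 -0.37662085  0.006     ]
 [ 0.40590416 -0.36135527  0.006     ]] 0.16427561683059214
pins [(np.float64(291.16140529531566), np.float64(189.63136456211814)), (np.float64(298.0303797468354), np.float64(250.48050632911392))] [[ 0.59842054  0.01228184  0.118     ]
 [ 0.43383894 -0.01059679  0.118     ]] 0.1661641771745817
pins scene [(np.float64(266.6510416666667), np.float64(211.75520833333334)), (np.float64(293.7593984962406), np.float64(183.45112781954887))] [[ 0.59651869  0.01987657  0.12      ]
 [ 0.43614241 -0.00288357  0.12      ]]
(array([0.59634143, 0.01519931, 0.11799495]), np.float64(0.007146203316156853))
(array([ 0.43248405, -0.00848835,  0.11571988]), np.float64(0.005107524938247018))
cap tri (array([ 0.49525637, -0.02093148,  0.21736387]), np.float64(0.0006677245421543947))
cap ((302.9285583496094, 225.35714721679688), 9.702295303344727) [[ 0.49519781 -0.02060672  0.21      ]] [[ 0.49560111 -0.02077765  0.21      ]]
plate ((0
[... 239 characters left out ...]
0.36788803]
cap z [ 0.4961118  -0.02079041  0.20928609] platform [0.54955981 0.00872413 0.10304084] tray floor [0.51650857 0.37571822 0.00317988] bench [ 0.2632203  -0.37936719 -0.00160192]
handle z [ 0.48702849 -0.36752549  0.0843758 ]
spill rim 563 ((0.4633927047252655, 0.3798741102218628), (0.1634974330663681, 0.23887114226818085), 85.87779998779297) [[0.34233804 0.29402178]
 [0.5836498  0.46541099]]
jar [[0.39908529 0.40595659 0.06      ]]
top beaker 319 [[0.707, 0.193, 0.033], [0.773, 0.258, 0.093]]
top rack 1346 [[0.715, -0.329, 0.053], [0.779, -0.186, 0.103]]
scene beaker 834 [[0.708, 0.195, 0.033], [0.774, 0.26, 0.091]]
scene rack 1413 [[0.718, -0.326, 0.034], [0.785, -0.182, 0.102]]
```

Measured: bottle axis (0.4955,-0.021), top 0.21. Seat (0.516,0.001), yaw 7.9°. Tray (0.488,-0.369), yaw -5.4°. Spill tray (0.463,0.380), yaw -4°, so the bottle's target is (0.523,0.376). I'll go above the bottle and turn the jaws to 84.6°.

```bash
python3 -m handwheel '[0.065,-0.209,0.01,0,0,0.0116,0.065,-0.209,0.01,0,0,0.0116,0.065,-0.209,0.01,0,0,0.0116,0.065,-0.209,0.01,0,0,0.0116,0.065,-0.209,0.01,0,0,0.0116]' 1 40
python3 -m handwheel '[0.065,-0.209,0.01,0,0,0.0116,0.065,-0.209,0.01,0,0,0.0116,0.065,-0.209,0.01,0,0,0.0116,0.065,-0.209,0.01,0,0,0.0116,0.065,-0.209,0.01,0,0,0.0116]'
python3 -m handwheel '[0.065,-0.209,0.01,0,0,0.0116,0.065,-0.209,0.01,0,0,0.0116,0.065,-0.209,0.01,0,0,0.0116,0.065,-0.209,0.01,0,0,0.0116,0.065,-0.209,0.01,0,0,0.0116]'
python3 -m handwheel '[0.065,-0.209,0.01,0,0,0.0116,0.065,-0.209,0.01,0,0,0.0116,0.065,-0.209,0.01,0,0,0.0116,0.065,-0.209,0.01,0,0,0.0116,0.065,-0.209,0.01,0,0,0.0116]'
python3 -m handwheel '[0,0,0,0,0,0,0,0,0,0,0,0,0,0,0,0,0,0]'
```

```text
time: 0.52
eef_pos: [0.3481, 0.4465, 0.2571]
tcp_rot: [0.183, 0.983, -0.001, -0.0]
contact_force: [0.1, 0.0, 0.2]
opening: 1.001
finger_force: 0.0
time: 0.93
eef_pos: [0.3968, 0.2898, 0.2649]
tcp_rot: [0.138, 0.99, -0.0, -0.0]
contact_force: [0.1, -0.4, -1.1]
opening: 0.996
finger_force: 0.0
time: 1.35
eef_pos: [0.4456, 0.1331, 0.2725]
tcp_rot: [0.093, 0.996, -0.0, -0.0]
contact_force: [-0.0, -0.2, -0.9]
opening: 1.001
finger_force: 0.0
time: 1.77
eef_pos: [0.4944, -0.0237, 0.28]
tcp_rot: [0.047, 0.999, 0.0, -0.0]
contact_force: [-0.3, -0.0, 0.2]
opening: 1.0
finger_force: 0.0
time: 2.02
eef_pos: [0.4941, -0.0218, 0.2797]
tcp_rot: [0.048, 0.999, 0.0, -0.001]
contact_force: [-0.1, -0.0, -0.7]
opening: 0.998
finger_force: 0.0
```

```bash
python3 -m handwheel '[0.01,0.005,-0.138,0,0,0,0,0,-0.138,0,0,0,0,0,-0.138,0,0,0,0,0,-0.138,0,0,0,0,0,0,0,0,0]'
python3 -m handwheel '[0,0,0,0,0,0,0,0,0,0,0,0,0,0,0,0,0,0,0,0,0,0,0,0,0,0,0,0,0,0]' 0 40
python3 -m handwheel '[0,0,0,0,0,0,0,0,0,0,0,0,0,0,0,0,0,0,0,0,0,0,0,0,0,0,0,0,0,0]'
```

```text
time: 2.43
eef_pos: [0.4927, -0.0191, 0.1926]
tcp_rot: [0.047, 0.999, 0.001, -0.005]
contact_force: [-0.1, 0.3, -0.1]
opening: 0.998
finger_force: 0.0
time: 2.85
eef_pos: [0.4973, -0.0213, 0.1998]
tcp_rot: [0.048, 0.999, -0.0, 0.002]
contact_force: [0.1, 1.6, 5.1]
opening: 0.569
finger_force: 42.1
time: 3.27
eef_pos: [0.4973, -0.0213, 0.1998]
tcp_rot: [0.048, 0.999, 0.0, 0.002]
contact_force: [-0.0, 1.8, 6.3]
opening: 0.571
finger_force: 42.2
```

```bash
python3 -m handwheel '[0,0,0.05,0,0,0,0,0,0.1,0,0,0,0,0,0.1,0,0,0,0,0,0.1,0,0,0,0,0,0.05,0,0,0]'
python3 -m handwheel '[0,0,0,0,0,0,0,0,0,0,0,0]'
python3 - <<'E'
from h import *
I,_=imaging.read_camera("scene");print(cv2.connectedComponentsWithStats(cv2.inRange(cv2.cvtColor(I,cv2.COLOR_BGR2HSV)[130:210,240:320],(100,110,40),(125,255,255)))[2:])
E
python3 -m handwheel '[0.004,0.05,0,0,0,0,0.008,0.12,0,0,0,0,0.012,0.18,0,0,0,0,0.012,0.18,0,0,0,0,0.012,0.18,0,0,0,0]'
python3 -m handwheel '[0.012,0.18,0,0,0,0,0.012,0.18,0,0,0,0,0.012,0.18,0,0,0,0,0.012,0.18,0,0,0,0,0.012,0.18,0,0,0,0]'
python3 -m handwheel '[0.012,0.18,0,0,0,0,0.012,0.18,0,0,0,0,0.012,0.18,0,0,0,0,0.012,0.18,0,0,0,0,0.012,0.18,0,0,0,0]'
python3 -m handwheel '[0.012,0.18,0,0,0,0,0.012,0.12,0,0,0,0,0.009,0.02,0,0,0,0,0,0,0,0,0,0,0,0,0,0,0,0]'
```

```text
time: 3.68
eef_pos: [0.4961, -0.0217, 0.259]
tcp_rot: [0.048, 0.999, -0.0, 0.001]
contact_force: [0.2, 0.0, -2.7]
opening: 0.569
finger_force: 41.8
time: 3.85
eef_pos: [0.4957, -0.0214, 0.2571]
tcp_rot: [0.048, 0.999, -0.0, -0.0]
contact_force: [0.8, 0.7, -2.6]
opening: 0.575
finger_force: 41.8
(array([[   0,    0,   80,   80, 6213],
       [  30,   13,   14,   16,  173],
       [   0,   53,    2,    8,   14]], dtype=int32), array([[39.67793337, 39.99259617],
       [36.2716763 , 20.43352601],
       [ 0.42857143, 56.5       ]]))
time: 4.32
eef_pos: [0.5025, 0.0866, 0.2562]
tcp_rot: [0.048, 0.999, 0.0, -0.001]
contact_force: [0.3, 0.1, -1.7]
opening: 0.572
finger_force: 42.0
time: 4.73
eef_pos: [0.5113, 0.2219, 0.2561]
tcp_rot: [0.048, 0.999, -0.0, -0.001]
contact_force: [0.4, -0.1, -2.0]
opening: 0.57
finger_force: 42.0
time: 5.15
eef_pos: [0.5202, 0.3568, 0.2558]
tcp_rot: [0.047, 0.999, -0.001, -0.001]
contact_force: [-0.2, -0.5, -1.8]
opening: 0.57
finger_force: 42.0
time: 5.57
eef_pos: [0.5256, 0.4027, 0.2562]
tcp_rot: [0.048, 0.999, -0.001, -0.001]
contact_force: [0.3, -0.8, -2.1]
opening: 0.571
finger_force: 42.1
```

```bash
python3 -m handwheel '[-0.01,-0.06,0,0,0,0,-0.01,-0.08,-0.06,0,0,0,0,-0.04,-0.12,0,0,0,0,0,-0.12,0,0,0,0,0,-0.12,0,0,0]'
python3 -m handwheel '[0,0,-0.12,0,0,0,0,0,-0.12,0,0,0,0,0,-0.12,0,0,0,0,0,-0.06,0,0,0,0,0,0,0,0,0]'
python3 - <<'E'
from h import *
pc={}
ims={}
for n in("scene","top"):
    I,d=imaging.read_camera(n);ims[n]=I;pc[n]=cloud(n,d)
    cv2.imwrite(f"pics/{n}2.png",I)
S,T=ims["scene"],ims["top"]
o=np.zeros((300,800,3),np.uint8)
o[:,:400]=cv2.resize(S[180:300,340:500],(400,300),interpolation=cv2.INTER_CUBIC);o[:,400:]=cv2.resize(T[180:300,80:240],(400,300),interpolation=cv2.INTER_CUBIC)
cv2.imwrite("pics/crop2.png",o);print(ctrl.get_state()["eef_pos"])
E
```

```text
time: 5.98
eef_pos: [0.5234, 0.3739, 0.1945]
tcp_rot: [0.049, 0.999, -0.0, 0.0]
contact_force: [-0.5, 0.1, -1.7]
opening: 0.573
finger_force: 42.2
time: 6.4
eef_pos: [0.5216, 0.3739, 0.1286]
tcp_rot: [0.048, 0.999, -0.002, -0.003]
contact_force: [0.1, -0.3, -3.0]
opening: 0.572
finger_force: 42.1
[0.52345415 0.37541442 0.13206293]
```

View pics/crop2.png

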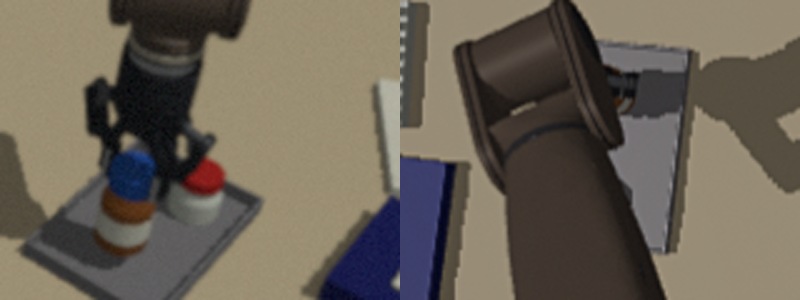

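The bottle hangs upright over the free half of the spill tray, scene crop (125,205), and the jar is clear. Lowering.

```bash
python3 -m handwheel '[0,0,-0.05,0,0,0,0,0,-0.05,0,0,0,0,0,-0.05,0,0,0,0,0,-0.04,0,0,0,0,0,0,0,0,0]'
python3 -m handwheel '[0,0,-0.01,0,0,0,0,0,-0.01,0,0,0,0,0,0,0,0,0]'
python3 -m handwheel '[0,0,-0.01,0,0,0,0,0,0,0,0,0,0,0,0,0,0,0]'
```

```text
time: 6.92
eef_pos: [0.5219, 0.3756, 0.1007]
tcp_rot: [0.048, 0.999, -0.001, -0.002]
contact_force: [-0.4, 0.5, -2.4]
opening: 0.571
finger_force: 42.1
time: 7.17
eef_pos: [0.5232, 0.3762, 0.1]
tcp_rot: [0.048, 0.999, 0.0, 0.0]
contact_force: [-0.5, -0.9, -2.4]
opening: 0.572
finger_force: 42.1
time: 7.42
eef_pos: [0.5234, 0.3763, 0.0989]
tcp_rot: [0.048, 0.999, 0.0, 0.0]
contact_force: [-0.2, -0.6, -2.0]
opening: 0.569
finger_force: 42.2
```

```bash
python3 -m handwheel '[0,0,-0.01,0,0,0,0,0,0,0,0,0,0,0,0,0,0,0]'
python3 -m handwheel '[0,0,-0.01,0,0,0,0,0,0,0,0,0,0,0,0,0,0,0]'
```

```text
time: 7.67
eef_pos: [0.5237, 0.3764, 0.0989]
tcp_rot: [0.048, 0.999, 0.0, 0.001]
contact_force: [-1.7, -0.4, 4.6]
opening: 0.572
finger_force: 42.8
time: 7.92
eef_pos: [0.524, 0.3765, 0.0989]
tcp_rot: [0.048, 0.999, 0.0, 0.001]
contact_force: [-4.3, -3.2, 10.6]
opening: 0.571
finger_force: 43.3
```

```bash
python3 -m handwheel '[0,0,-0.01,0,0,0,0,0,0,0,0,0,0,0,0,0,0,0]'
```

```text
time: 8.17
eef_pos: [0.5243, 0.3765, 0.0989]
tcp_rot: [0.047, 0.999, -0.0, 0.001]
contact_force: [-7.3, -3.7, 16.3]
opening: 0.571
finger_force: 43.7
```

```bash
python3 -m handwheel '[0,0,0.01,0,0,0,0,0,0.015,0,0,0,0,0,0,0,0,0]'
python3 -m handwheel '[0,0,0,0,0,0,0,0,0,0,0,0,0,0,0,0,0,0,0,0,0,0,0,0,0,0,0,0,0,0]' 1
python3 -m handwheel '[0,0,0.1,0,0,0,0,0,0.2,0,0,0,0,0,0.25,0,0,0,0,0,0.25,0,0,0,0,0,0.25,0,0,0]'
python3 - <<'E'
from h import *
ims={n:imaging.read_camera(n) for n in("scene","top")}
S,T=ims["scene"][0],ims["top"][0]
o=np.zeros((300,800,3),np.uint8)
o[:,:400]=cv2.resize(S[180:300,340:500],(400,300),interpolation=cv2.INTER_CUBIC);o[:,400:]=cv2.resize(T[170:290,230:390],(400,300),interpolation=cv2.INTER_CUBIC)
cv2.imwrite("pics/crop3.png",o)
c=cloud("scene",ims["scene"][1]);m=cv2.inRange(cv2.cvtColor(S,cv2.COLOR_BGR2HSV),(100,110,40),(125,255,255));m[:,:340]=0;m[:,450:]=0
q=c[m>0];q=q[q[:,2]<.5];print(np.median(q,0),np.percentile(q[:,2],[5,95]))
E
```

```text
time: 8.42
eef_pos: [0.5237, 0.3764, 0.0988]
tcp_rot: [0.048, 0.999, 0.0, 0.001]
contact_force: [-0.8, 0.3, 4.2]
opening: 0.567
finger_force: 42.7
time: 8.83
eef_pos: [0.523, 0.3761, 0.0973]
tcp_rot: [0.048, 0.999, -0.0, -0.0]
contact_force: [0.3, -0.3, -0.8]
opening: 0.999
finger_force: 0.0
time: 9.25
eef_pos: [0.5228, 0.376, 0.2564]
tcp_rot: [0.048, 0.999, -0.0, -0.0]
contact_force: [0.0, -0.1, 0.3]
opening: 0.998
finger_force: 0.0
[0.5303999  0.37893557 0.10819543] [0.0902159  0.11181174]
```

View pics/crop3.png

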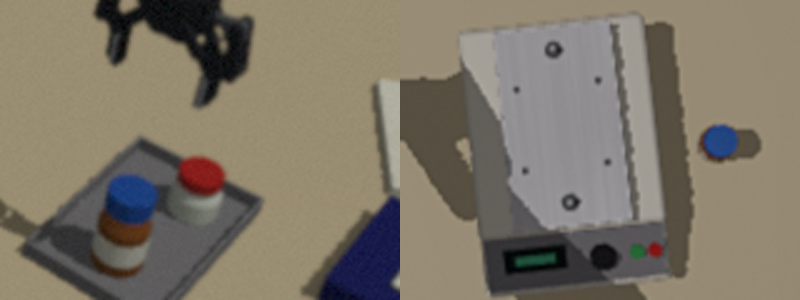

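The bottle stands upright in the spill tray (crop 125,225) and the jar is untouched. The platform is clear, with pins at top (291.6,189.6) and (298,250.4). Moving to the vial tray.

```bash
python3 -m handwheel '[-0.012,-0.248,0,0,0,0,-0.012,-0.248,0,0,0,0,-0.012,-0.248,0,0,0,0,-0.012,-0.248,0,0,0,0,-0.012,-0.248,0,0,0,0]'
python3 -m handwheel '[-0.012,-0.248,0,0,0,0,-0.012,-0.248,0,0,0,0,-0.012,-0.248,0,0,0,0,-0.012,-0.248,0,0,0,0,-0.012,-0.248,0,0,0,0]'
python3 -m handwheel '[-0.012,-0.248,0,0,0,0,-0.012,-0.248,0,0,0,0,-0.012,-0.248,0,0,0,0,-0.012,-0.248,0,0,0,0,-0.012,-0.248,0,0,0,0]'
python3 -m handwheel '[-0.012,-0.248,0,0,0,0,-0.012,-0.248,0,0,0,0,-0.012,-0.248,0,0,0,0,-0.012,-0.248,0,0,0,0,-0.012,-0.248,0,0,0,0]'
python3 -m handwheel '[0,0,-0.15,0,0,0,0,0,-0.2,0,0,0,0,0,-0.2,0,0,0,0,0,-0.15,0,0,0,0,0,0,0,0,0]'
python3 - <<'E'
from h import *
S=imaging.read_camera("scene")[0];T=imaging.read_camera("top")[0]
s=ctrl.get_state();print(s["eef_pos"],s["tcp_rot"])
o=np.zeros((300,800,3),np.uint8)
o[:,:400]=cv2.resize(S[110:230,120:280],(400,300),interpolation=cv2.INTER_CUBIC);o[:,400:]=cv2.resize(T[180:300,340:500],(400,300),interpolation=cv2.INTER_CUBIC)
cv2.imwrite("pics/crop4.png",o)
E
```

```text
time: 9.77
eef_pos: [0.5136, 0.1887, 0.2547]
tcp_rot: [0.047, 0.999, -0.0, -0.0]
contact_force: [1.2, 0.2, -0.1]
opening: 0.998
finger_force: 0.0
time: 10.18
eef_pos: [0.5046, 0.0025, 0.2549]
tcp_rot: [0.048, 0.999, 0.0, 0.0]
contact_force: [1.8, -0.5, 0.3]
opening: 0.999
finger_force: 0.0
time: 10.6
eef_pos: [0.4956, -0.1836, 0.2548]
tcp_rot: [0.048, 0.999, 0.0, -0.0]
contact_force: [0.3, -0.3, 0.2]
opening: 1.0
finger_force: 0.0
time: 11.02
eef_pos: [0.4866, -0.3696, 0.2546]
tcp_rot: [0.048, 0.999, 0.0, -0.0]
contact_force: [0.6, 0.7, 0.6]
opening: 0.998
finger_force: 0.0
time: 11.43
eef_pos: [0.4841, -0.3651, 0.1432]
tcp_rot: [0.048, 0.999, 0.004, -0.004]
contact_force: [-1.0, 0.4, -0.9]
opening: 1.001
finger_force: 0.0
[ 0.48675794 -0.36742553  0.14926957] [ 4.76557394e-02  9.98863061e-01  8.59992182e-04 -8.80737954e-04]
```

View pics/crop4.png

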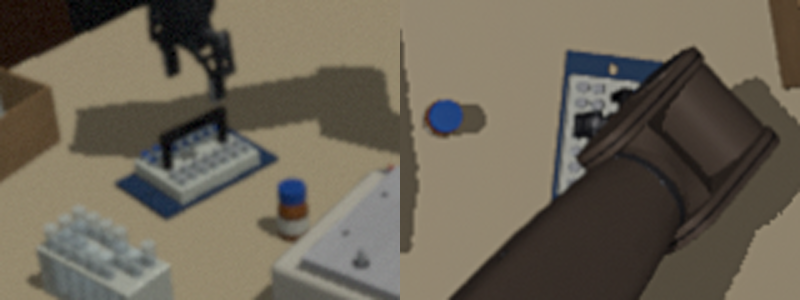

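The open jaws straddle the black handle line, scene crop (195,130). Lowering and gripping.

```bash
python3 -m handwheel '[0.008,-0.004,-0.12,0,0,0,0,0,-0.14,0,0,0,0,0,-0.14,0,0,0,0,0,-0.08,0,0,0,0,0,0,0,0,0]'
python3 -m handwheel '[0,0,0,0,0,0,0,0,0,0,0,0]'
python3 -m handwheel '[0,0,0,0,0,0,0,0,0,0,0,0,0,0,0,0,0,0,0,0,0,0,0,0,0,0,0,0,0,0]' 0 80
python3 -m handwheel '[0,0,0,0,0,0,0,0,0,0,0,0,0,0,0,0,0,0,0,0,0,0,0,0,0,0,0,0,0,0]'
```

```text
time: 11.95
eef_pos: [0.4878, -0.3678, 0.0771]
tcp_rot: [0.048, 0.999, 0.001, -0.001]
contact_force: [-0.2, 1.6, 0.6]
opening: 0.998
finger_force: 0.0
time: 12.12
eef_pos: [0.4895, -0.3695, 0.0805]
tcp_rot: [0.048, 0.999, -0.001, 0.001]
contact_force: [-0.4, -0.6, -0.5]
opening: 1.001
finger_force: 0.0
time: 12.53
eef_pos: [0.4884, -0.3685, 0.0786]
tcp_rot: [0.048, 0.999, -0.0, 0.0]
contact_force: [-0.8, 0.6, -0.0]
opening: 0.299
finger_force: 0.0
time: 12.95
eef_pos: [0.4886, -0.3694, 0.0788]
tcp_rot: [0.048, 0.999, -0.001, 0.0]
contact_force: [-0.2, -4.9, 0.9]
opening: 0.147
finger_force: 80.1
```

```bash
python3 -m handwheel '[0,0,0.03,0,0,0,0,0,0.06,0,0,0,0,0,0.1,0,0,0,0,0,0.12,0,0,0,0,0,0.12,0,0,0]'
python3 -m handwheel '[0,0,0.15,0,0,0,0,0,0.15,0,0,0,0,0,0.15,0,0,0,0,0,0.15,0,0,0,0,0,0.12,0,0,0]'
python3 -m handwheel '[0,0,0.05,0,0,0,0,0,0,0,0,0,0,0,0,0,0,0,0,0,0,0,0,0]'
python3 - <<'E'
from h import *
r={n:imaging.read_camera(n) for n in("scene","top")};S,T=r["scene"][0],r["top"][0]
s=ctrl.get_state();print(s["eef_pos"],s["tcp_rot"],s["contact_force"],s["wrist_torque"])
cv2.imwrite("pics/scene5.png",S);cv2.imwrite("pics/top5.png",T);np.save("scene5.npy",r["scene"][1])
o=np.zeros((300,800,3),np.uint8)
o[:,:400]=cv2.resize(S[70:190,120:280],(400,300),interpolation=cv2.INTER_CUBIC);o[:,400:]=cv2.resize(T[180:300,360:520],(400,300),interpolation=cv2.INTER_CUBIC)
cv2.imwrite("pics/crop5.png",o)
E
```

```text
time: 13.37
eef_pos: [0.487, -0.366, 0.1409]
tcp_rot: [0.048, 0.999, 0.003, -0.002]
contact_force: [0.1, -0.5, -6.2]
opening: 0.147
finger_force: 78.9
time: 13.78
eef_pos: [0.4878, -0.3667, 0.2508]
tcp_rot: [0.047, 0.999, 0.002, -0.001]
contact_force: [0.9, -0.2, -6.6]
opening: 0.149
finger_force: 79.1
time: 14.12
eef_pos: [0.4874, -0.3672, 0.2554]
tcp_rot: [0.048, 0.999, 0.002, -0.002]
contact_force: [0.1, 0.6, -7.0]
opening: 0.146
finger_force: 79.1
[ 0.48756737 -0.3675262   0.25561087] [ 0.04765631  0.99886094  0.00169487 -0.00168122] [-0.13688886  0.19924054 -6.6799089 ] [-0.07504931 -0.014682   -0.00773596]
```

View pics/crop5.png

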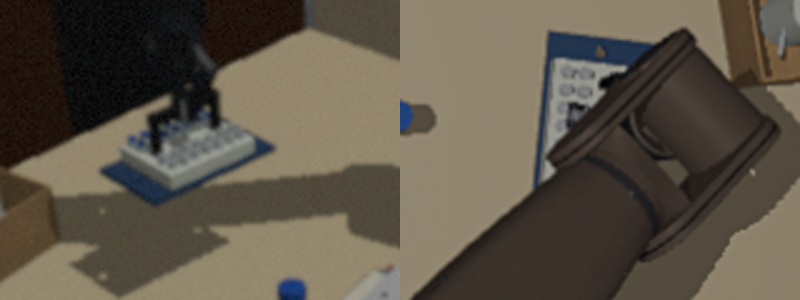

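The tray hangs level, at scene crop (185,150), with its far hole at crop (600,50), which is top (440,200). Carrying it to above the shaker with a +13.4° turn.

```bash
python3 -m handwheel '[0.0115,0.06,0,0,0,0.0088,0.0115,0.12,0,0,0,0.0088,0.0115,0.17,0,0,0,0.0088,0.0115,0.17,0,0,0,0.0088,0.0115,0.17,0,0,0,0.0088]'
python3 -m handwheel '[0.0115,0.17,0,0,0,0.0088,0.0115,0.17,0,0,0,0.0088,0.0115,0.17,0,0,0,0.0088,0.0115,0.17,0,0,0,0.0088,0.0115,0.17,0,0,0,0.0088]'
python3 -m handwheel '[0.0115,0.17,0,0,0,0.0088,0.0115,0.17,0,0,0,0.0088,0.0115,0.17,0,0,0,0.0088,0.0115,0.17,0,0,0,0.0088,0.0115,0.12,0,0,0,0.0088]'
python3 -m handwheel '[0.0115,0.06,0,0,0,0.0088,0.0115,0.057,0,0,0,0.0088,0,0,0,0,0,0,0,0,0,0,0,0,0,0,0,0,0,0]'
python3 - <<'E'
from h import *
r={n:imaging.read_camera(n) for n in("scene","top")};S,T=r["scene"][0],r["top"][0]
s=ctrl.get_state();print(s["eef_pos"],s["tcp_rot"],s["contact_force"],s["wrist_torque"])
cv2.imwrite("pics/scene6.png",S);cv2.imwrite("pics/top6.png",T)
o=np.zeros((400,800,3),np.uint8)
o[:,:400]=cv2.resize(S[110:250,210:350],(400,400),interpolation=cv2.INTER_CUBIC);o[:,400:]=cv2.resize(T[165:305,230:370],(400,400),interpolation=cv2.INTER_CUBIC)
cv2.imwrite("pics/crop6.png",o)
E
```

```text
time: 14.63
eef_pos: [0.4968, -0.2622, 0.2578]
tcp_rot: [0.012, 1.0, 0.001, -0.0]
contact_force: [0.3, -1.0, -7.2]
opening: 0.154
finger_force: 79.0
time: 15.05
eef_pos: [0.505, -0.1344, 0.2581]
tcp_rot: [-0.022, 1.0, 0.001, -0.0]
contact_force: [0.4, -0.3, -7.0]
opening: 0.144
finger_force: 79.0
time: 15.47
eef_pos: [0.5131, -0.0137, 0.2581]
tcp_rot: [-0.058, 0.998, 0.001, -0.0]
contact_force: [0.8, 0.4, -6.6]
opening: 0.147
finger_force: 79.0
time: 15.88
eef_pos: [0.5176, -0.0006, 0.2582]
tcp_rot: [-0.069, 0.998, -0.0, -0.0]
contact_force: [0.1, 0.1, -6.7]
opening: 0.151
finger_force: 79.0
[ 0.51766223 -0.0008353   0.25820748] [-6.90211063e-02  9.97615180e-01 -1.52128706e-04 -1.28679110e-04] [-0.25067835  0.44835241 -6.5576617 ] [-0.00133555  0.01772336  0.03864725]
```

View pics/crop6.png

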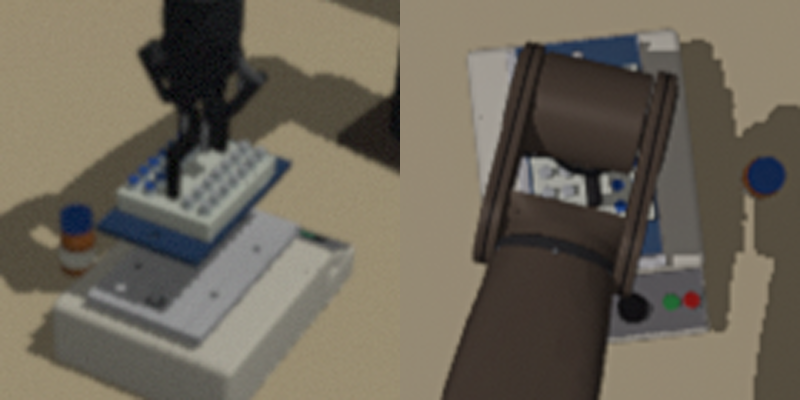

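The tray is over the platform, its far hole at top ≈(292,185). Pin_a shows beneath it in the scene crop at (155,300). Comparing hole and pin numerically.

Run:
```python
from h import *
def blob(I,u,v,r,sign,th=12):
    g=cv2.cvtColor(I,cv2.COLOR_BGR2GRAY).astype(float); u0,v0=int(round(u)),int(round(v))
    p=g[v0-r:v0+r+1,u0-r:u0+r+1]; w=np.clip(sign*(p-np.median(p))-th,0,None)
    y,x=np.mgrid[-r:r+1,-r:r+1]; return (u0+(w*x).sum()/w.sum(), v0+(w*y).sum()/w.sum())
T6=cv2.imread("pics/top6.png");T5=cv2.imread("pics/top5.png");T2=cv2.imread("pics/top2.png")
g=cv2.cvtColor(T6,cv2.COLOR_BGR2GRAY);print(g[180:191,284:300])
h6=blob(T6,292,185,3,1);h5=blob(T5,440,200,3,1)
for nm,h,tc,yaw in(("6",h6,(.51766,-.00083),7.91),("5",h5,(.48757,-.36753),-5.47)):
    W=plane("top",[h],.186)[0,:2];a=np.radians(yaw);R=np.array([[np.cos(a),np.sin(a)],[-np.sin(a),np.cos(a)]])
    print(nm,h,W,"hole in tool-aligned frame",R@(W-tc))
p=[blob(T2,291.6,189.6,r,-1) for r in(4,5)]+[blob(T2,298,250.4,r,-1) for r in(4,5)];P=plane("top",p,.118);print(p,P)
# plate edges at z .188 (blue) and platform edges for y check
hsv=cv2.cvtColor(T6,cv2.COLOR_BGR2HSV);m=cv2.inRange(hsv,(100,90,30),(125,255,255));m[:, :255]=0;m[:,325:]=0;m[:175]=0;m[265:]=0
q=np.argwhere(m)[:,::-1].astype(float);w=plane("top",q,.188)[:,:2]
a=np.radians(7.91);l=(w-[.51766,-.00083])@np.array([[np.cos(a),-np.sin(a)],[np.sin(a),np.cos(a)]])
print("blue extents in tool frame",np.percentile(l,[.3,99.7],axis=0))
```

```text
[[ 85  75  71  58  58  58  56  56  56  57  56  57  54  55  55  56]
 [ 57  57  56  56  57  57  55  53  54  54  56  57  57  57  57  58]
 [ 55  55  59  59  57  56  54  58  62  54  56  57  56  57  58  57]
 [ 46  48  50  51  53  56  79 111 109  84  62  58  57  58  58  56]
 [ 38  37  38  39  41  48  82 123 119  97  61  57  59  57  58  58]
 [ 41  41  40  39  38  37  41  53  54  57  42  49  51  52  56  58]
 [ 44  45  44  42  41  40  39  37  36  37  36  37  38  43  47  50]
 [ 48  46  47  46  45  44  43  43  42  41  41  40  39  38  38  37]
 [ 49  48  48  48  47  47  46  47  44  45  45  44  44  41  41  39]
 [ 51  50  48  50  48  49  49  46  47  47  48  46  47  45  45  45]
 [ 52  52  51  50  51  51  49  50  50  48  47  47  49  46  47  46]]
6 (np.float64(291.60790273556233), np.float64(183.54711246200608)) [0.60496198 0.01104367] hole in tool-aligned frame [ 0.08810536 -0.00025358]
5 (np.float64(439.66037735849056), np.float64(200.38364779874215)) [ 0.57096936 -0.37282747] hole in tool-aligned frame [0.08352456 0.00267666]
[(np.float64(291.26420454545456), np.float64(189.71875)), (np.float64(291.15908001916625), np.float64(189.6339242932439)), (np.float64(298.1047448522829), np.float64(250.5183527305282)), (np.float64(298.03661436043745), np.float64(250.48169281978127))] [[ 0.59818775  0.01199572  0.118     ]
 [ 0.59841335  0.01228798  0.118     ]
 [ 0.43374301 -0.01079921  0.118     ]
 [ 0.43383623 -0.01061362  0.118     ]]
blue extents in tool frame [[-0.09757589 -0.05464701]
 [ 0.09844394  0.05255273]]
```

Tray-to-TCP offset is within about 1 mm. Shifting by (-1.7,+1.8) mm, then lowering to just above the pins, then feeling downwards.

```bash
python3 -m handwheel '[-0.011,0.012,-0.05,0,0,0,0,0,-0.08,0,0,0,0,0,-0.1,0,0,0,0,0,-0.08,0,0,0,0,0,-0.02,0,0,0]'
python3 -m handwheel '[0,0,0,0,0,0,0,0,0,0,0,0,0,0,0,0,0,0]'
python3 -m handwheel '[0,0,-0.01,0,0,0,0,0,-0.01,0,0,0,0,0,-0.01,0,0,0,0,0,0,0,0,0]'
python3 - <<'E'
from h import *
s=ctrl.get_state();print(s["eef_pos"],s["tcp_rot"],s["contact_force"],s["wrist_torque"])
S=imaging.read_camera("scene")[0];T=imaging.read_camera("top")[0];cv2.imwrite("pics/scene7.png",S);cv2.imwrite("pics/top7.png",T)
A=cv2.imread("pics/top2.png");B=cv2.imread("pics/scene2.png")
f=lambda I,u,v:cv2.resize(I[v-10:v+10,u-10:u+10],(200,200),interpolation=cv2.INTER_NEAREST)
o=np.zeros((600,800,3),np.uint8)
o[:200]=np.hstack([f(A,291,190),f(A,298,250),f(B,265,212),f(B,293,184)])
o[200:,:400]=cv2.resize(S[140:240,220:320],(400,400),interpolation=cv2.INTER_CUBIC)
o[200:,400:]=cv2.resize(T[165:265,250:350],(400,400),interpolation=cv2.INTER_CUBIC)
cv2.imwrite("pics/crop7.png",o)
E
```

```text
time: 16.4
eef_pos: [0.5138, 0.0021, 0.2046]
tcp_rot: [-0.07, 0.998, 0.001, -0.003]
contact_force: [-0.5, 0.1, -7.5]
opening: 0.146
finger_force: 78.8
time: 16.65
eef_pos: [0.5167, 0.0018, 0.2097]
tcp_rot: [-0.07, 0.998, -0.0, 0.001]
contact_force: [0.3, 1.5, -7.4]
opening: 0.151
finger_force: 78.9
time: 16.98
eef_pos: [0.5159, 0.0019, 0.2041]
tcp_rot: [-0.07, 0.998, 0.0, -0.0]
contact_force: [-0.1, 0.4, -7.7]
opening: 0.148
finger_force: 78.9
[0.51589957 0.00194785 0.20410124] [-6.97887306e-02  9.97561784e-01  2.25233701e-05 -1.40064607e-04] [-0.0526144   0.3691324  -7.68762369] [ 0.04133801 -0.02181749 -0.02133133]
```

View pics/crop7.png

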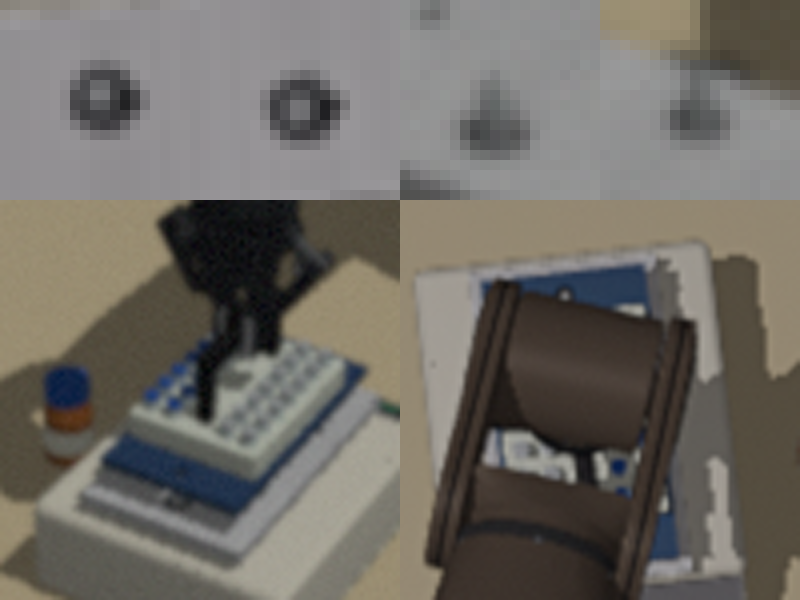

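Top-row insets: each pin stands in a dark ring at its foot. In the top view the rings are at (290.9,189.2) and (297.7,250.3); in the scene view they are at (264.0,214.7) and (292.3,185.5). The tray now hovers just over the pins, with the far hole showing in the top inset at (563,293). Triangulating the rings.

Run:
```python
from h import *
t=[(290.9,189.2),(297.7,250.3)];s=[(264.0,214.7),(292.3,185.5)]
for z in(.105,.110):print(z,plane("top",t,z).round(4).tolist(),plane("scene",s,z).round(4).tolist())
for a,b in zip(s,t):print(tri(a,b))
T=cv2.imread("pics/top7.png");g=cv2.cvtColor(T,cv2.COLOR_BGR2GRAY);print(g[182:194,284:300])
# plate edges: left/right/top in tool frame at z .134
hsv=cv2.cvtColor(T,cv2.COLOR_BGR2HSV);m=cv2.inRange(hsv,(100,90,30),(125,255,255));m[:, :255]=0;m[:,325:]=0;m[:175]=0;m[265:]=0
q=np.argwhere(m)[:,::-1].astype(float);w=plane("top",q,.134)[:,:2];a=np.radians(8.0)
l=(w-[.5159,.00195])@np.array([[np.cos(a),-np.sin(a)],[np.sin(a),np.cos(a)]]);print(np.percentile(l,[.3,99.7],axis=0))
```

```text
0.105 [[0.6014, 0.0131, 0.105], [0.4346, -0.0098, 0.105]] [[0.5971, 0.0108, 0.105], [0.4303, -0.0119, 0.105]]
0.11 [[0.6007, 0.0131, 0.11], [0.4345, -0.0098, 0.11]] [[0.6019, 0.0147, 0.11], [0.4361, -0.0079, 0.11]]
(array([0.6007184 , 0.01334863, 0.10860739]), np.float64(0.000613594931090757))
(array([ 0.43437063, -0.00950207,  0.10836822]), np.float64(0.0006460880270252408))
[[148 146 144 136 131 130 127 125 123 121 117 107 101  91  89  85]
 [123 123 120 104  90  88  85  74  70  61  60  58  57  56  56  56]
 [ 63  62  61  57  56  56  57  54  56  53  54  54  54  56  56  54]
 [ 53  55  55  56  55  55  53  54  55  58  57  56  57  57  58  57]
 [ 58  59  57  58  57  51  45  42  47  54  58  57  56  57  57  57]
 [ 52  57  57  59  53  40  48  57  44  48  59  58  57  59  56  58]
 [ 39  46  48  50  45  40  82 105  61  47  58  58  58  57  57  57]
 [ 37  39  37  38  36  44  81 104  64  46  55  56  59  59  60  58]
 [ 43  41  40  38  40  36  41  46  38  38  45  46  51  51  54  55]
 [ 44  44  44  44  44  41  39  38  37  37  37  36  37  39  42  47]
 [ 48  47  46  46  45  44  42  44  43  42  41  41  40  39  37  35]
 [ 49  49  49  48  48  47  47  47  45  44  45  43  43  41  43  41]]
[[-0.09715847 -0.05468266]
 [ 0.09856737  0.05187932]]
```

The pin nose is visible inside the hole. A +y nudge of about 1 mm is indicated; after that I'll feel downwards in small steps.

```bash
python3 -m handwheel '[0.003,0.007,-0.01,0,0,0,0,0,-0.01,0,0,0,0,0,-0.01,0,0,0,0,0,0,0,0,0]'
python3 -m handwheel '[0,0,-0.01,0,0,0,0,0,-0.01,0,0,0,0,0,0,0,0,0]'
python3 -m handwheel '[0,0,-0.01,0,0,0,0,0,-0.01,0,0,0,0,0,0,0,0,0]'
```

```text
time: 17.42
eef_pos: [0.5162, 0.0031, 0.1992]
tcp_rot: [-0.07, 0.998, 0.0, -0.001]
contact_force: [-0.6, 1.1, -6.2]
opening: 0.152
finger_force: 79.0
time: 17.67
eef_pos: [0.5163, 0.003, 0.1963]
tcp_rot: [-0.07, 0.998, 0.0, -0.0]
contact_force: [-0.2, 0.7, -7.1]
opening: 0.148
finger_force: 79.0
time: 17.92
eef_pos: [0.5162, 0.003, 0.1933]
tcp_rot: [-0.07, 0.998, 0.0, -0.0]
contact_force: [-0.2, 0.2, -6.5]
opening: 0.15
finger_force: 79.0
```

```bash
python3 -m handwheel '[0,0,-0.01,0,0,0,0,0,-0.01,0,0,0,0,0,0,0,0,0]'
python3 -m handwheel '[0,0,-0.01,0,0,0,0,0,-0.01,0,0,0,0,0,0,0,0,0]'
```

```text
time: 18.17
eef_pos: [0.5163, 0.0029, 0.1904]
tcp_rot: [-0.07, 0.998, 0.0, -0.0]
contact_force: [-0.3, 0.4, -7.1]
opening: 0.147
finger_force: 79.0
time: 18.42
eef_pos: [0.5164, 0.0029, 0.1874]
tcp_rot: [-0.07, 0.998, -0.0, -0.0]
contact_force: [-0.4, 0.2, -6.5]
opening: 0.146
finger_force: 79.0
```

```bash
python3 -m handwheel '[0,0,-0.01,0,0,0,0,0,0,0,0,0,0,0,0,0,0,0]'
python3 -m handwheel '[0,0,-0.01,0,0,0,0,0,0,0,0,0,0,0,0,0,0,0]'
python3 -m handwheel '[0,0,-0.01,0,0,0,0,0,0,0,0,0,0,0,0,0,0,0]'
```

```text
time: 18.67
eef_pos: [0.5165, 0.0029, 0.1862]
tcp_rot: [-0.07, 0.998, -0.0, -0.0]
contact_force: [-0.4, -1.4, -7.6]
opening: 0.147
finger_force: 79.0
time: 18.92
eef_pos: [0.5165, 0.0029, 0.1847]
tcp_rot: [-0.07, 0.998, -0.0, -0.0]
contact_force: [0.3, -0.8, -7.3]
opening: 0.146
finger_force: 79.0
time: 19.17
eef_pos: [0.5167, 0.0027, 0.1838]
tcp_rot: [-0.07, 0.998, -0.0, 0.0]
contact_force: [-1.3, -1.1, -3.6]
opening: 0.145
finger_force: 79.3
```

Contact came at TCP 0.1838, which equals 0.105 + 0.0788, so it is flush. One more step to confirm, then I'll relax, release and back off upward.

```bash
python3 -m handwheel '[0,0,-0.01,0,0,0,0,0,0,0,0,0,0,0,0,0,0,0]'
python3 -m handwheel '[0,0,0.003,0,0,0,0,0,0,0,0,0,0,0,0,0,0,0,0,0,0,0,0,0,0,0,0,0,0,0]' 1
python3 -m handwheel '[0,0,0,0,0,0,0,0,0,0,0,0,0,0,0,0,0,0,0,0,0,0,0,0]'
python3 -m handwheel '[0,0,0.08,0,0,0,0,0,0.15,0,0,0,0,0,0.25,0,0,0,0,0,0.25,0,0,0,0,0,0.25,0,0,0]'
python3 -m handwheel '[0,0.2,0.05,0,0,0,0,0.25,0,0,0,0,0,0.25,0,0,0,0,0,0.25,0,0,0,0,0,0.25,0,0,0,0]'
python3 -m handwheel '[0,0.1,0,0,0,0,0,0,0,0,0,0]'
python3 - <<'E'
from h import *
r={n:imaging.read_camera(n) for n in("scene","top")};S,T=r["scene"][0],r["top"][0]
o=np.zeros((600,800,3),np.uint8)
o[:420,:400]=cv2.resize(S[130:340,140:540],(400,210)).repeat(2,0)[:420] if 0 else cv2.resize(S[130:290,220:372],(400,420),interpolation=cv2.INTER_CUBIC)
o[:420,400:]=cv2.resize(T[165:305,230:363],(400,420),interpolation=cv2.INTER_CUBIC)
o[420:,:300]=cv2.resize(S[220:310,340:490],(300,180));o[420:,300:600]=cv2.resize(T[110:290,110:410],(300,180))
cv2.imwrite("pics/crop8.png",o)
c=cloud("top",r["top"][1]);hsv=cv2.cvtColor(T,cv2.COLOR_BGR2HSV);m=cv2.inRange(hsv,(100,90,30),(125,255,255))
m[:,:265]=0;m[:,335:]=0;m[:175]=0;m[270:]=0
q=c[m>0];q=q[(q[:,2]>.1)&(q[:,2]<.125)]
A=np.linalg.lstsq(np.c_[q[:,:2]-q[:,:2].mean(0),np.ones(len(q))],q[:,2],rcond=None)[0];print("plate plane slopes,z",A,len(q))
print(cv2.minAreaRect(plane("top",np.argwhere(m)[:,::-1].astype(float),.113)[:,:2].astype(np.float32)))
E
```

```text
time: 19.42
eef_pos: [0.5167, 0.0025, 0.1836]
tcp_rot: [-0.07, 0.998, -0.0, 0.0]
contact_force: [-4.4, -2.5, 2.2]
opening: 0.145
finger_force: 80.4
time: 19.83
eef_pos: [0.5169, 0.0031, 0.1826]
tcp_rot: [-0.07, 0.998, 0.0, 0.001]
contact_force: [-0.2, -1.4, 0.0]
opening: 0.851
finger_force: 0.0
time: 20.17
eef_pos: [0.5165, 0.0029, 0.1822]
tcp_rot: [-0.07, 0.998, 0.0, -0.0]
contact_force: [0.1, 0.6, 0.2]
opening: 1.003
finger_force: 0.0
time: 20.58
eef_pos: [0.5161, 0.003, 0.3316]
tcp_rot: [-0.07, 0.998, 0.0, 0.0]
contact_force: [1.7, 0.2, 0.7]
opening: 1.0
finger_force: 0.0
time: 21.0
eef_pos: [0.5162, 0.1846, 0.3382]
tcp_rot: [-0.07, 0.998, 0.0, 0.001]
contact_force: [1.0, 0.0, 1.0]
opening: 1.004
finger_force: 0.0
time: 21.17
eef_pos: [0.5159, 0.201, 0.3377]
tcp_rot: [-0.072, 0.997, 0.001, 0.0]
contact_force: [-0.8, 0.3, 0.4]
opening: 0.996
finger_force: 0.0
plate plane slopes,z [ 0.00206892 -0.00164743  0.11151076] 717
((0.5174426436424255, 0.0024749115109443665), (0.19550278782844543, 0.10863421857357025), 7.872138977050781)
```

View pics/crop8.png

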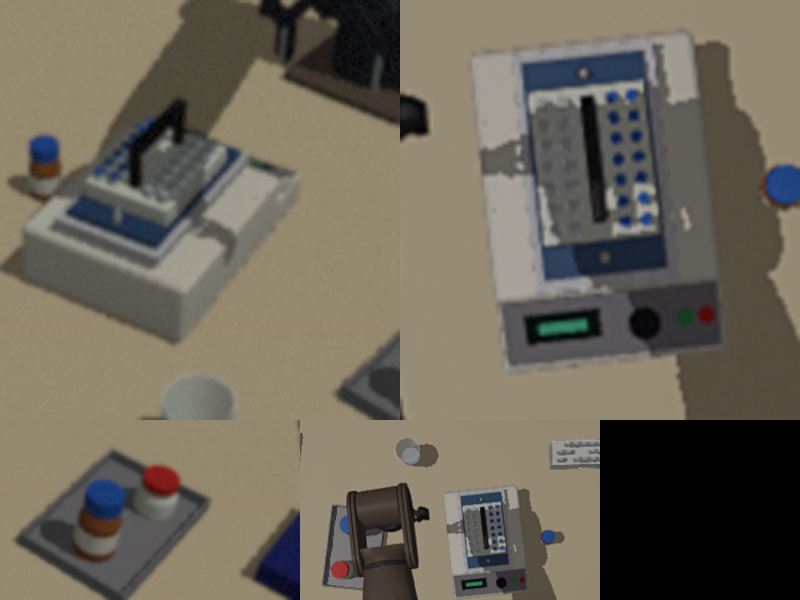

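The tray sits flush: plate top 0.1115 m, slopes about 0.002, and both pins show through the holes at crop (585,72) and (605,257). The bottle stands in the spill tray at (100,520), and the bystanders are in place. Handing in.

```bash
python3 -m handwheel '[0,0,0,0,0,0,0,0,0,0,0,0,0,0,0,0,0,0]' >/dev/null; python3 -c "
from plant import ctrl
print(ctrl.sign_off())"
```

```text
the job is handed in; nothing more can be done
None
```

The job is handed in at about 21 s on the robot's clock: the bottle stands upright in the spill tray, the vial tray sits flush on the shaker's two pins, and the jar, beaker and test-tube rack were not touched; no verdict was returned.

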